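# Unlatch the charged pack from the charging dock

### The arm

A 6-joint arm with a two-finger parallel gripper is mounted at the origin on the work surface. World frame = base frame: x ahead of the robot, y to its left, z up, the work surface at z = 0. Lengths are in mm, angles in degrees, forces in N, time in s.
With the tool pointing down it reaches from about 300 to 850 mm from the base axis. Payload 4.2 kg.
Tool frame: the origin (TCP) lies on the centre line of the jaws, within the pads' length; the fingertips stand 14 mm ahead of it and the grasp point (between the pads) lies 5 mm behind it; z points along the fingers, y is the line along which they close (so a half turn about z gives the same grasp; the last joint's range is limited). The gripper opens to 91 mm and grips with 3 to 60 N. Pads are 32 mm wide; open, the fingers measure 118 mm over their backs; the gripper's body (76 mm by 178 mm) begins 60 mm behind the grasp point.
Start: joints at [-70.531, 18.312, 89.639, -0, 72.044, -1.146], TCP at [202.454, -538.195, 227.976] pointing down, gripper open.
Joint ranges: [-177.97, 177.97], [-48.28, 115.42], [12.27, 149.76], [-77.06, 257.06], [2.81, 150.46], [-146.56, 146.56]. Speed limits (degrees/s): [147.25, 147.25, 180, 180, 180, 180].

### API

Orientations are given as [roll, pitch, yaw] about the fixed x, y, z axes, in that order (R = Rz(yaw) Ry(pitch) Rx(roll)).
In Python, from workcell import env gives the robot as it stands.
- The arm moves only by the tool arm_command, never from a script. Its argument "motion" is a list of rows, each an object with "offset": the shift along the tool's x, y, z in m, a list of three; "spin": the turn about the tool's z in rad. In form: [{"offset": [tx, ty, tz], "spin": spin}, ...]. A call has 1 to 5 rows; each row shifts and turns the commanded pose from where the row before left it, along the tool's axes as they then stand; what a row does not reach is not made up. A row lasts 1/8 s, in which the tool goes at most 62.5 mm and 10.7 degrees, less where a joint would pass 70% of its speed; a pose out of reach is approached as far as the arm can. A call with a gripper value outside its range is refused whole. "jaw" is the finger opening in m, from 0 to 0.0912, set as the call begins (left out, the last holds). The fingers move at their own pace and stop on an object; "newtons" is the grip in N (left out, the last holds). Time passes only in rows, so rows that do not move let the fingers close. It gives the time, the measured TCP pose, the force, the opening and the grip force at its end, in the units of the state.
- env.state(): the state, without advancing time (a new reading comes with each control period).
- env.grab_frame(name): name is "scene" or "top"; returns (picture, depth): 384x512x3 uint8, blue, green, red; 384x512 float32, mm along the optical axis (not along the pixel's ray), 0 where there is no reading.
- env.camera_model(name): a dict with "fx", "fy", "cx", "cy" (pixels), "eye" and "rotation" of the camera in the world. Camera axes: x right, y down, z forward; pixel columns grow to the right and rows downward; lengths in mm; the calibration is good to about 2 mm. A picture is of the moment at which its call begins. camera_model takes no time and is no camera call.
- env.job_done(): hands the job in; it is judged then, once.
Trained networks look in the newest picture that a camera, given by its name, has taken for a name from the list of things; names that differ only in an ending like _2 or _b are one class to them, and where a whole thing is asked for, a point or a joint stands for the part that bears it (a point fixed in the world has none). Each returns a list of dicts, best first, with "score" (0 to 1); they miss things now and then, are a little off and sometimes report something else, mostly with a low value. They report only what shows in the picture. A call takes as long as a camera call. They do not tell look-alikes from the thing itself.
- env.boxes_of(camera, target): "bbox" ([left, top, right, bottom] in pixels, round what is visible of it).
- env.pinpoint(camera, target): "location" ([column, row] in pixels: a listed point, or the origin of a listed thing).
The state is a dict: "time_s": time; "qpos": joint angles; "qvel": joint speeds; "effort": joint torques, N m; "ee_pos": TCP position; "ee_rot": TCP orientation; "force": force on the tool from outside, world axes, zero at the start; "torque": the same for the moment, N m; "gripper_width": finger opening in mm; "gripper_force": force on a finger pad.
Only numpy, scipy, OpenCV 4.12 (cv2) and the standard library are available. Lean on these libraries where they do the work, as an engineer would, in place of code of your own. Each camera call takes 0.05 s, during which the arm holds its last target. There are 200 camera calls.

### The job

The taller of the two battery packs in the charging dock is charged and wanted at the press. Squeeze in its sprung snap tab and, keeping it pressed, lift the pack straight up out of the dock; then set it down standing upright on the floor of the open metal tray and let go. Do not drop it, and leave the short pack in its place in the dock.

Things in the scene. Friction and masses are not known exactly. Their poses are not given: they have to be found in the camera images.
- pack_mid (a point): Centre (half-way up) of the tall battery pack: dark block 44 (its x) by 60 (its y) by 115 mm tall, 0.3-0.55 kg, standing 30 mm deep in a bay of the grey dock. Mid +x side: its snap tab, a ribbed pad 26 mm wide, 12 to 44 mm above this centre, outer face 31 mm from it. Plain -x side 22 mm from it. Pinching pad and plain side from above presses the tab (then 45 mm across) and holds the pack.
- pack_tab (a joint): How far the tall pack's tab is pressed in, along the pack's -x (m): 0 out, 0.008 fully in. A hook low on the tab catches under a rigid lip of the dock, so the pack cannot rise until the tab is pressed about 0.005 (0.003 to 0.007 with the play). Spring: 2 N at first, 10 N fully in; springs back when let go.
- short_mid (a point): Centre (half-way up) of the short battery pack, which stays: same 44 by 60 mm foot and kind of tab but only 65 mm tall, latched in the dock's other bay, 100 mm beside the tall one. The dock is fixed, about 85 by 190 mm, its top 40 mm and its bay floors 10 mm above the bench, with 2 mm play round each pack.
- tray_in (a point): Centre of the inner floor of the open square metal tray, which is empty and fixed: outside 165 by 165 mm, inside 155 by 155 mm, floor 5 mm and wall tops 30 mm above the bench; x and y along its walls, z up.
Things that resemble listed ones, but are neither listed nor needed, are in the scene too. Leave any pink look-alike of the part that bears pack_mid alone.

How it is judged (in metres and radians):
On the way, in this order (a step that is already met when the one before it is completed fails the run):
1. the tall pack's tab is pressed in while the pack still sits in the dock (value of joint pack_tab above 0.0025 m and distance of pack_mid from where it was at the start of the episode below 0.012 m), for 0.05 s.
2. the tall pack is lifted clear of the dock (height (world z) of pack_mid above 0.1 m), for 0.05 s.
At the end, for the whole second after the job is handed in: The tall pack stands upright (within 10 degrees) on the tray's floor, inside its walls (centre within 80 mm of the tray's centre and 57.5 mm above its floor, give or take 8 mm), released and at rest; the short pack is within 12 mm of where it began (horizontal distance between pack_mid and tray_in below 0.08 m and z of pack_mid in the frame of tray_in between 0.0495 and 0.0655 m and angle between pack_mid's own z axis and vertical below 0.17 rad and distance of short_mid from where it was at the start of the episode below 0.012 m and linear speed of pack below 0.02 m/s); the robot touches nothing.
It fails at once if the short pack is pulled from its place (moved more than 20 mm) (distance of short_mid from where it was at the start of the episode above 0.02 m).
It fails at once if the tall pack is dropped (free of the fingers and falling faster than 0.6 m/s) (contact force between the fingers and pack below 0.1 N and linear speed of pack above 0.6 m/s).
It also fails if it takes over 48 s, if anything falls off the work surface, if the arm or the gripper's body presses on something with over 40 N, if the wrist force passes 120 N, or if a joint passes its speed limit or range.

## Working session

There is one attempt and no reset: what is moved stays moved. The work goes in short steps, Python scripts to look and compute and a tool call to move; the robot and the scene stay as the last step left them, time stands still between calls to the robot, and variables do not carry over. Pictures are saved under pics/ and viewed, at most 10 in all, crops included, and the job is handed in when it is done.

Besides the shell and the picture viewer there is one more tool, called after "Request:" in YAML: its name, and indented under it one key for each argument. arm_command: Moves the arm, as the interface text tells. Its arguments: {"type":"object","properties":{"motion":{"type":"array"},"jaw":{"type":"number"},"newtons":{"type":"number"}},"required":["motion"]}

```bash
mkdir -p pics; cat > h.py <<'E'
import numpy as np, cv2
from workcell import env
def world(cam,d,u,v):
    m=env.camera_model(cam); z=d
    p=np.array([(u-m['cx'])/m['fx']*z,(v-m['cy'])/m['fy']*z,z])
    return np.array(m['rotation'])@p+np.array(m['eye'])
def cloud(cam,depth):
    m=env.camera_model(cam); v,u=np.indices(depth.shape)
    p=np.stack([(u-m['cx'])/m['fx']*depth,(v-m['cy'])/m['fy']*depth,depth],-1)
    w=p@np.array(m['rotation']).T+np.array(m['eye']); w[depth==0]=np.nan
    return w
E
python3 - <<'E'
from h import *
for c in ("scene","top"):
    im,d=env.grab_frame(c); cv2.imwrite(f"pics/{c}0.png",im); np.save(c+"0.npy",d)
    for t in ("pack_mid","short_mid","tray_in"):
        print(c,t,[(np.round(o['location']).tolist(),round(o['score'],2)) for o in env.pinpoint(c,t)],[(np.round(o['bbox']).tolist(),round(o['score'],2)) for o in env.boxes_of(c,t)] if t!='tray_in' else '')
print(env.state()['ee_rot'],env.camera_model('top'))
E
```

```text
scene pack_mid [([367.0, 156.0], 0.67), ([308.0, 137.0], 0.62), ([331.0, 177.0], 0.61)] [([292.0, 112.0, 321.0, 161.0], 0.77), ([351.0, 133.0, 386.0, 174.0], 0.74), ([316.0, 156.0, 352.0, 199.0], 0.57)]
scene short_mid [([304.0, 209.0], 0.88)] [([288.0, 192.0, 317.0, 223.0], 0.87)]
scene tray_in [([175.0, 267.0], 0.84)] 
top pack_mid [([149.0, 245.0], 0.96), ([175.0, 169.0], 0.69), ([109.0, 181.0], 0.67)] [([128.0, 226.0, 168.0, 259.0], 0.96), ([83.0, 157.0, 131.0, 200.0], 0.85), ([151.0, 146.0, 194.0, 189.0], 0.57)]
top short_mid [([223.0, 165.0], 0.9)] [([204.0, 149.0, 236.0, 177.0], 0.92)]
top tray_in [([363.0, 196.0], 0.64)] 
[ 1.79994008e+02 -7.44157241e-04  2.06149656e+01] {'fx': 350.1999182715422, 'fy': 350.1999182715422, 'cx': 262.30274670808143, 'cy': 193.68641503456445, 'eye': array([371.08277944,  38.65465607, 779.77616308]), 'rotation': array([-169.32013174,   -2.47866159,  -89.49128282])}
```

View pics/scene0.png

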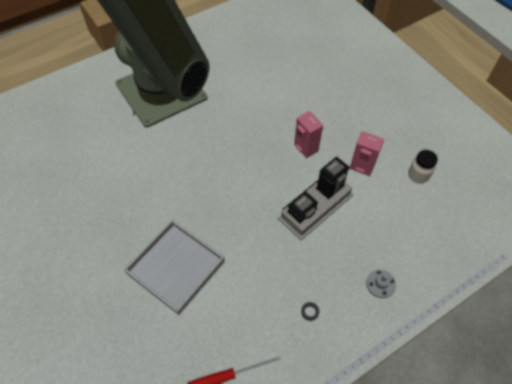

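View pics/top0.png

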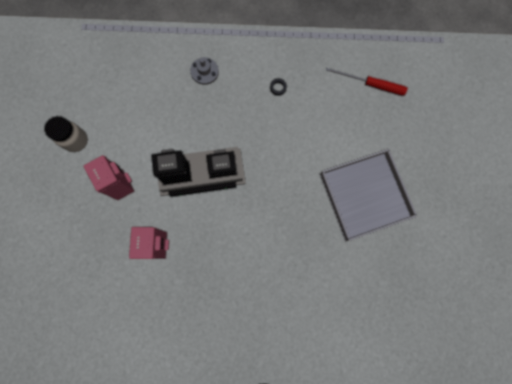

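The top view shows the tall dark pack at about (172,165), the short pack at (221,163), pink look-alikes at (108,178) and (149,243), and the tray at (366,195). The scene view shows the same layout, with the tall pack at (333,177).

```bash
cat >> h.py <<'E'
from scipy.spatial.transform import Rotation as Ro
def cloud(cam,depth):
    m=env.camera_model(cam); v,u=np.indices(depth.shape)
    p=np.stack([(u-m['cx'])/m['fx']*depth,(v-m['cy'])/m['fy']*depth,depth],-1)
    R=Ro.from_euler('xyz',m['rotation'],degrees=True).as_matrix()
    w=p@R.T+np.array(m['eye']); w[depth==0]=np.nan
    return w
def rect(P):
    return cv2.minAreaRect(P[:,:2].astype(np.float32))
E
python3 - <<'E'
from h import *
d=np.load("top0.npy"); w=cloud("top",d); z=w[...,2]
print('bench z',np.nanmedian(z))
def reg(n,u0,v0,u1,v1,lo,hi):
    s=w[v0:v1,u0:u1].reshape(-1,3); s=s[(s[:,2]>lo)&(s[:,2]<hi)]
    print(n,len(s),s.mean(0).round(1),rect(s))
reg('tall',148,140,200,195,110,140)
reg('short',200,145,240,180,62,90)
reg('dock',150,140,250,200,30,52)
reg('tray',310,140,420,245,20,42)
reg('trayfloor',310,140,420,245,2.5,12)
print(z[146:196:3,150:196:3].round(0).astype(int))
ims=[cv2.resize(cv2.imread("pics/top0.png")[140:205,140:255],None,fx=6,fy=6,interpolation=3),cv2.resize(cv2.imread("pics/scene0.png")[150:240,270:365],None,fx=6,fy=6,interpolation=3)]
h=540
ims=[cv2.resize(i,(int(i.shape[1]*s),int(i.shape[0]*s))) for i,s in zip(ims,(0.58,0.65))]
o=np.zeros((600,800,3),np.uint8);x=0
for i in ims: o[:i.shape[0],x:x+i.shape[1]]=i;x+=i.shape[1]
cv2.imwrite("pics/crop.png",o)
E
```

```text
bench z -0.18508008985145352
tall 787 [553.2 193.4 123.6] ((558.2114868164062, 195.0897216796875), (52.95487594604492, 60.21453857421875), 10.062154769897461)
short 654 [570.4  96.   73.9] ((575.2171020507812, 96.7801513671875), (53.49934387207031, 59.984458923339844), 9.897151947021484)
dock 1230 [558.5 137.2  39.7] ((566.371826171875, 145.97988891601562), (73.08589935302734, 179.77064514160156), 9.670293807983398)
tray 876 [ 520.2 -230.4   28.1] ((519.1544799804688, -229.34857177734375), (165.1059112548828, 166.02061462402344), 19.73322105407715)
trayfloor 4381 [ 520.3 -232.6    5. ] ((529.1539306640625, -234.71292114257812), (256.36297607421875, 246.9068145751953), 89.23786163330078)
[[                   0                    0                    1
                     0                    3                    0
                     1                    2                    1
                     0                   -1                    0
                    -2                    5                   -1
                     1]
 [                   1                    1            
[... 4890 characters left out ...]
    0
                     1                   21                   16
                    18                   23                   21
                    22                   23                   23
                    22                   23                   21
                    21]
 [                   1                   -2                    0
                     1                   10                    8
                     6                   24                   21
                    19                   19                   18
                     9                    7                   -2
                    -1]]<stdin>:12: RuntimeWarning: invalid value encountered in cast
```

View pics/crop.png

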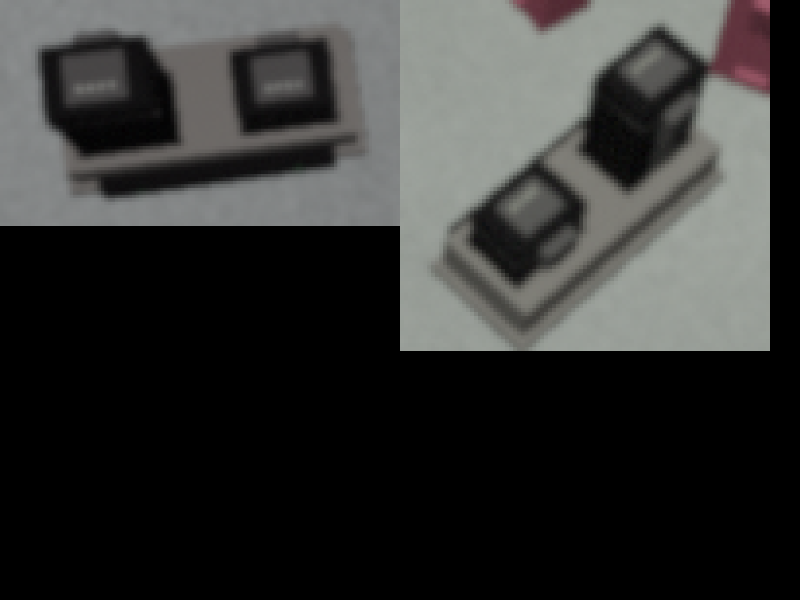

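Tall pack: yaw is about 10° and the tab faces away from the robot (+x). The centre is about (553.8, 194.3) and the top is at 124–125, which matches the given sizes. The tool yaw needs to be 100°, so I'm turning first.

Request:
arm_command:
  motion:
    - {"offset":[0,0,0],"spin":-0.173}
    - {"offset":[0,0,0],"spin":-0.173}
    - {"offset":[0,0,0],"spin":-0.173}
    - {"offset":[0,0,0],"spin":-0.173}
  jaw: 0.091

```text
time_s: 1.1
ee_pos: [202.5, -538.2, 228.0]
ee_rot: [180.0, 0.0, 60.6]
force: [0.1, -0.6, -0.9]
gripper_width: 91.7
gripper_force: 0.0
```

Request:
arm_command:
  motion:
    - {"offset":[0,0,0],"spin":-0.173}
    - {"offset":[0,0,0],"spin":-0.173}
    - {"offset":[0,0,0],"spin":-0.173}
    - {"offset":[0,0,0],"spin":-0.173}
    - {"offset":[0,0,0],"spin":0}

```text
time_s: 1.72
ee_pos: [202.5, -538.2, 228.0]
ee_rot: [180.0, 0.0, 99.8]
force: [0.4, -0.4, -0.1]
gripper_width: 90.9
gripper_force: 0.0
```

Request:
arm_command:
  motion:
    - {"offset":[0.044,0.0315,0],"spin":0}
    - {"offset":[0.044,0.0315,0],"spin":0}
    - {"offset":[0.044,0.0315,0],"spin":0}
    - {"offset":[0.044,0.0315,0],"spin":0}
    - {"offset":[0.044,0.0315,0],"spin":0}

```text
time_s: 2.35
ee_pos: [320.3, -292.9, 228.2]
ee_rot: [180.0, 0.0, 99.7]
force: [1.1, -0.1, -0.4]
gripper_width: 90.8
gripper_force: 0.0
```

Request:
arm_command:
  motion:
    - {"offset":[0.044,0.0315,0],"spin":0}
    - {"offset":[0.044,0.0315,0],"spin":0}
    - {"offset":[0.044,0.0315,0],"spin":0}
    - {"offset":[0.044,0.0315,0],"spin":0}
    - {"offset":[0.044,0.0315,0],"spin":0}

```text
time_s: 2.98
ee_pos: [437.6, -48.9, 228.3]
ee_rot: [179.9, 0.0, 99.7]
force: [-0.2, -0.7, -0.6]
gripper_width: 91.0
gripper_force: 0.0
```

Request:
arm_command:
  motion:
    - {"offset":[0.044,0.0315,0],"spin":0}
    - {"offset":[0.044,0.0315,0],"spin":0}
    - {"offset":[0.04,0.0315,0],"spin":0}
    - {"offset":[0.03,0.02,0],"spin":0}
    - {"offset":[0,0,0],"spin":0}

```text
time_s: 3.6
ee_pos: [523.3, 126.8, 227.5]
ee_rot: [180.0, -0.0, 99.9]
force: [-0.9, -0.7, -0.3]
gripper_width: 90.7
gripper_force: 0.0
```

Request:
arm_command:
  motion:
    - {"offset":[0.03,0.021,0],"spin":0}
    - {"offset":[0.02,0.014,0],"spin":0}
    - {"offset":[0.011,0.008,0],"spin":0}
    - {"offset":[0,0,0.04],"spin":0}
    - {"offset":[0,0,0],"spin":0}

```text
time_s: 4.22
ee_pos: [552.2, 190.9, 185.3]
ee_rot: [-179.6, 0.1, 99.8]
force: [0.1, -0.1, 0.4]
gripper_width: 91.0
gripper_force: 0.0
```

```bash
python3 - <<'E'
from h import *
im,d=env.grab_frame("scene"); im2,d2=env.grab_frame("top")
w=cloud("scene",d)
s=w.reshape(-1,3); s=s[(abs(s[:,0]-555)<60)&(abs(s[:,1]-195)<60)&(s[:,2]>116)&(s[:,2]<133)]
print(len(s),s.mean(0) if len(s) else '',rect(s) if len(s) else '')
print(env.state()['ee_pos'],env.state()['ee_rot'])
o=np.hstack([cv2.resize(im[100:240,260:400],(400,400),interpolation=3),cv2.resize(im2[110:250,100:240],(400,400),interpolation=3)])
cv2.imwrite("pics/c1.png",o)
E
```

```text
420 [556.58891817 192.67842392 124.8029138 ] ((555.4112548828125, 195.44760131835938), (45.76873779296875, 62.69483184814453), 10.616606712341309)
[554.55126782 191.6542636  188.64545335] [1.79991408e+02 1.70585567e-02 9.98388507e+01]
```

View pics/c1.png

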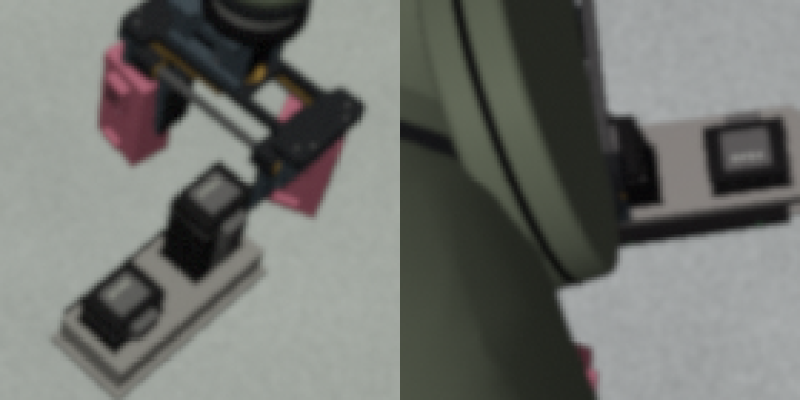

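The pictures show the gripper above the tall pack with the jaws straddling it along the tab axis. The second measurement (555.4, 195.4) agrees with the first. Descending now.

Request:
arm_command:
  motion:
    - {"offset":[0.003,0.0015,0.02],"spin":0}
    - {"offset":[0,0,0.025],"spin":0}
    - {"offset":[0,0,0.025],"spin":0}
    - {"offset":[0,0,0.018],"spin":0}
    - {"offset":[0,0,0.01],"spin":0}

```text
time_s: 4.95
ee_pos: [556.1, 195.3, 90.7]
ee_rot: [179.9, -0.0, 99.9]
force: [-1.0, -0.6, 0.7]
gripper_width: 90.8
gripper_force: 0.0
```

Request:
arm_command:
  motion:
    - {"offset":[0,0,0],"spin":0}
    - {"offset":[0,0,0],"spin":0}

```text
time_s: 5.2
ee_pos: [556.2, 195.7, 91.1]
ee_rot: [179.9, -0.0, 99.9]
force: [0.3, 0.5, -0.1]
gripper_width: 91.0
gripper_force: 0.0
```

Request:
arm_command:
  motion:
    - {"offset":[0,0,0],"spin":0}
    - {"offset":[0,0,0],"spin":0}
    - {"offset":[0,0,0],"spin":0}
    - {"offset":[0,0,0],"spin":0}
    - {"offset":[0,0,0],"spin":0}
  jaw: 0.03
  newtons: 35

```text
time_s: 5.82
ee_pos: [554.6, 195.4, 90.2]
ee_rot: [-179.9, -0.0, 99.9]
force: [-4.8, -1.3, 13.0]
gripper_width: 44.1
gripper_force: 22.1
```

Request:
arm_command:
  motion:
    - {"offset":[0,0,0],"spin":0}
    - {"offset":[0,0,0],"spin":0}
    - {"offset":[0,0,0],"spin":0}
    - {"offset":[0,0,0],"spin":0}

```text
time_s: 6.32
ee_pos: [554.5, 195.4, 90.2]
ee_rot: [-179.9, 0.0, 99.9]
force: [-3.4, -0.6, 5.6]
gripper_width: 43.9
gripper_force: 35.0
```

Width 44 mm at 35 N means the tab is fully pressed. I'll lift slowly to check.

Request:
arm_command:
  motion:
    - {"offset":[0,0,-0.003],"spin":0}
    - {"offset":[0,0,-0.005],"spin":0}
    - {"offset":[0,0,-0.006],"spin":0}
    - {"offset":[0,0,-0.006],"spin":0}
    - {"offset":[0,0,-0.006],"spin":0}

```text
time_s: 6.95
ee_pos: [555.5, 195.5, 116.4]
ee_rot: [180.0, 0.0, 99.9]
force: [0.8, -0.3, -3.9]
gripper_width: 43.9
gripper_force: 35.0
```

Request:
arm_command:
  motion:
    - {"offset":[0,0,-0.012],"spin":0}
    - {"offset":[0,0,-0.02],"spin":0}
    - {"offset":[0,0,-0.025],"spin":0}
    - {"offset":[0,0,-0.025],"spin":0}
    - {"offset":[0,0,-0.015],"spin":0}

```text
time_s: 7.58
ee_pos: [555.9, 195.7, 214.9]
ee_rot: [179.9, -0.0, 99.9]
force: [0.2, 0.7, -4.1]
gripper_width: 44.1
gripper_force: 35.0
```

```bash
python3 - <<'E'
from h import *
im,d=env.grab_frame("scene")
cv2.imwrite("pics/c2.png",cv2.resize(im[60:260,220:420],(500,500),interpolation=3))
s=env.state();print(s['ee_pos'],s['gripper_force'],s['force'],s['gripper_width'])
p=np.array([519.4,-230.0])-s['ee_pos'][:2]; a=np.deg2rad(s['ee_rot'][2])
print(p@[np.cos(a),np.sin(a)],p@[np.sin(a),-np.cos(a)])
E
```

```text
[556.55850694 195.90222709 216.48157625] 34.993248134851456 [ 0.22820805 -0.41838078 -2.11153088] 43.70247529274119
-413.1468014393045 -109.92352861387317
```

View pics/c2.png

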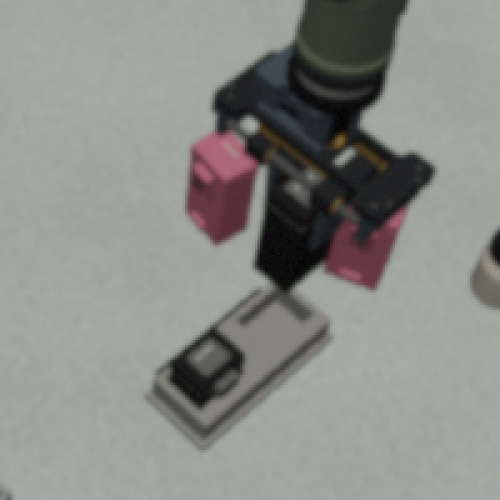

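The picture shows the pack held between the jaws with its bay empty. The short pack is still in its place at (207,365) in the crop. Carrying to the tray.

Request:
arm_command:
  motion:
    - {"offset":[-0.015,-0.004,-0.005],"spin":0}
    - {"offset":[-0.025,-0.007,0],"spin":0}
    - {"offset":[-0.033,-0.009,0],"spin":0}
    - {"offset":[-0.035,-0.009,0],"spin":0}
    - {"offset":[-0.035,-0.009,0],"spin":0}

```text
time_s: 8.25
ee_pos: [541.4, 46.0, 216.9]
ee_rot: [-179.8, 0.0, 99.9]
force: [0.3, -0.8, -4.0]
gripper_width: 43.8
gripper_force: 35.0
```

Request:
arm_command:
  motion:
    - {"offset":[-0.035,-0.009,0],"spin":0}
    - {"offset":[-0.035,-0.009,0],"spin":0}
    - {"offset":[-0.035,-0.009,0],"spin":0}
    - {"offset":[-0.035,-0.009,0],"spin":0}
    - {"offset":[-0.035,-0.009,0],"spin":0}

```text
time_s: 8.88
ee_pos: [526.9, -133.9, 216.9]
ee_rot: [-179.9, -0.0, 99.9]
force: [0.5, 0.0, -3.8]
gripper_width: 44.0
gripper_force: 35.0
```

Request:
arm_command:
  motion:
    - {"offset":[-0.035,-0.009,0],"spin":0}
    - {"offset":[-0.03,-0.009,0],"spin":0}
    - {"offset":[-0.02,-0.008,0],"spin":0}
    - {"offset":[-0.01,-0.004,0],"spin":0}
    - {"offset":[0,0,0],"spin":0}

```text
time_s: 9.5
ee_pos: [514.4, -231.2, 217.4]
ee_rot: [-179.9, -0.1, 99.8]
force: [-0.8, -0.0, -3.9]
gripper_width: 43.8
gripper_force: 35.0
```

Request:
arm_command:
  motion:
    - {"offset":[0,0.004,0.015],"spin":0}
    - {"offset":[0,0,0.03],"spin":0}
    - {"offset":[0,0,0.035],"spin":0}
    - {"offset":[0,0,0.03],"spin":0}
    - {"offset":[0,0,0.012],"spin":0}

```text
time_s: 10.12
ee_pos: [518.0, -228.5, 93.3]
ee_rot: [-179.8, -0.2, 100.0]
force: [-0.3, 0.3, -3.3]
gripper_width: 43.6
gripper_force: 35.0
```

Request:
arm_command:
  motion:
    - {"offset":[0,0,0.003],"spin":0}
    - {"offset":[0,0,0.002],"spin":0}
    - {"offset":[0,0,0.001],"spin":0}
    - {"offset":[0,0,0],"spin":0}

```text
time_s: 10.62
ee_pos: [519.4, -230.3, 90.6]
ee_rot: [179.9, 0.0, 99.9]
force: [-0.0, 0.1, -4.2]
gripper_width: 44.1
gripper_force: 35.0
```

Request:
arm_command:
  motion:
    - {"offset":[0,0,0.002],"spin":0}
    - {"offset":[0,0,0.001],"spin":0}
    - {"offset":[0,0,0.001],"spin":0}
    - {"offset":[0,0,0],"spin":0}
    - {"offset":[0,0,0],"spin":0}

```text
time_s: 11.25
ee_pos: [519.2, -230.1, 86.0]
ee_rot: [180.0, 0.0, 99.9]
force: [-0.3, -0.7, -4.3]
gripper_width: 43.8
gripper_force: 35.0
```

Request:
arm_command:
  motion:
    - {"offset":[0,0,0.001],"spin":0}
    - {"offset":[0,0,0.0005],"spin":0}
    - {"offset":[0,0,0],"spin":0}
    - {"offset":[0,0,0],"spin":0}

```text
time_s: 11.75
ee_pos: [519.3, -230.2, 85.2]
ee_rot: [180.0, 0.0, 99.9]
force: [-1.7, 0.9, 5.3]
gripper_width: 43.9
gripper_force: 35.0
```

The force went from −4 to +5 N, so the pack is on the tray floor. Opening the jaws.

Request:
arm_command:
  motion:
    - {"offset":[0,0,0],"spin":0}
    - {"offset":[0,0,0],"spin":0}
    - {"offset":[0,0,0],"spin":0}
    - {"offset":[0,0,0],"spin":0}
    - {"offset":[0,0,0],"spin":0}
  jaw: 0.09

```text
time_s: 12.38
ee_pos: [518.9, -230.1, 84.2]
ee_rot: [-180.0, -0.0, 99.9]
force: [-0.5, 0.1, -1.2]
gripper_width: 88.8
gripper_force: 0.0
```

Request:
arm_command:
  motion:
    - {"offset":[0,0,-0.01],"spin":0}
    - {"offset":[0,0,-0.02],"spin":0}
    - {"offset":[0,0,-0.03],"spin":0}
    - {"offset":[0,0,-0.03],"spin":0}
    - {"offset":[0,0,-0.03],"spin":0}

```text
time_s: 13.0
ee_pos: [519.1, -230.1, 206.2]
ee_rot: [180.0, 0.0, 99.9]
force: [-0.4, -0.0, 0.1]
gripper_width: 90.0
gripper_force: 0.0
```

```bash
python3 - <<'E'
from h import *
im,d=env.grab_frame("scene"); w=cloud("scene",d).reshape(-1,3)
cv2.imwrite("pics/c3.png",cv2.resize(im[120:320,100:366],(800,600),interpolation=3))
s=w[(abs(w[:,0]-520)<70)&(abs(w[:,1]+230)<70)&(w[:,2]>113)&(w[:,2]<128)]
print(len(s),s.mean(0),rect(s)); print(env.state())
E
```

```text
242 [ 527.18224434 -242.78769948  119.18461623] ((518.5751953125, -231.01812744140625), (46.31935119628906, 58.57950210571289), 12.673739433288574)
{'time_s': 13.05, 'qpos': array([-2.50603055e+01,  1.82656177e+01,  9.22933236e+01, -3.62560106e-03,
        6.89240189e+01, -3.49715055e+01]), 'qvel': array([ 0.03556694,  0.59212317,  1.12980287,  0.00857202, -5.95893358,
       -0.0113507 ]), 'effort': array([-5.81531937e-02, -3.11371350e+01, -1.64440745e+01,  2.09858950e-02,
        4.64466233e-01, -3.86175539e-03]), 'ee_pos': array([ 521.18520689, -231.02670805,  210.5992437 ]), 'ee_rot': array([179.57826027,   0.29913026,  99.91138764]), 'force': array([ 1.64243407, -0.7061754 ,  2.54540221]), 'torque': array([-0.0428882 , -0.23780892,  0.01547323]), 'gripper_force': 0.0, 'gripper_width': 89.95273947269155}
```

View pics/c3.png

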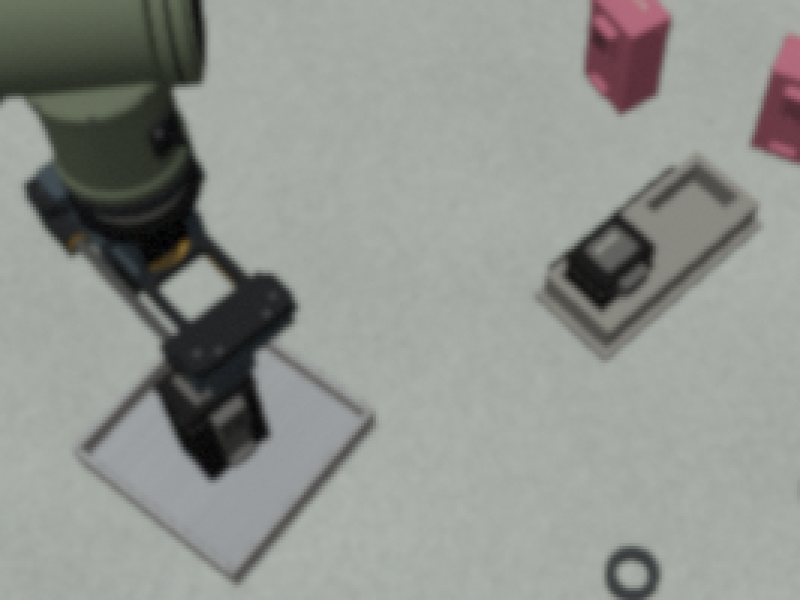

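The picture shows the tall pack standing upright in the middle of the tray at (215,430), top at about 119 mm and centred near (518.6, −231). The short pack is still in the dock at (610,260), and the gripper is clear above. Handing in.

```bash
python3 -c "
from workcell import env
print(env.job_done())"
```

```text
the job is handed in; nothing more can be done
None
```

The tall pack is out of the dock and standing upright, released, near the centre of the tray; the short pack is still in its bay, and the job is handed in at about 13 s (no verdict was returned).

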